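# Lock a microfluidic chip in its cam clamp

### The job

One of the two chip clamps on the bench has a glass chip lying in it. Flip that clamp's lever over its high point until it snaps fully closed and stays down. Leave the empty clamp's lever open and the chip in its nest.

Things in the scene. Friction and masses are not known exactly. Their poses are not given: they have to be found in the camera images.
- clamp: Loaded clamp, fixed: grey base plate 170 x 100 x 14 mm (x, y, z), origin at the centre of its underside, yaw within 0.5 rad. Lever pivot along y through x -20, z 62 mm, between dark cheeks 48 mm wide over y, up to 76 mm high. Chip nest at x +45 mm under a pressing bar 50 mm high. A like clamp without chip stands on the other side, left or right, 240 mm or more away, lever open.
- clamp_lever (a joint): Lever of the loaded clamp, rad: 0 fully open (leans 10 degrees past upright to clamp +x), 1.57 closed on its stop (points to -x, 10 degrees above level); at q it rises 100 degrees minus q above -x. Starts at 0. A spring resists up to the high point near q = 1.0 (about 6 N pushing squarely 75 mm out); let go earlier it springs back, beyond it snaps shut and is held.
- clamp_grip (a point): Middle of the loaded clamp's lever grip, on its centre line, 82 mm from the pivot. The lever is straight, centred on the clamp's y = 0; the grey plastic grip reaches from 55 to 110 mm from the pivot, 26 mm wide along y, 14 mm thick in the direction of swing.
- chip: Loose glass chip in the clamp's nest: flat plate 36 x 76 x 6 mm (x, y, z) with two white ports 52 mm apart, 5 mm higher; origin at the centre of its underside, at x +45, z 14 mm of the clamp, axes along the clamp's, between low rails.
- spare_lever (a joint): Lever of the empty clamp, same shape and values; starts at 0 and has to stay open.
Not all that is in view belongs to the job. Of the things like the chip, leave any that is red; of the rest the smaller one is meant. What is shaped like the clamp but turquoise or yellow is not meant.

How it is judged:
At the end, for the whole second after the job is handed in: The loaded clamp's lever is closed (within 0.12 rad of its stop), the empty clamp's lever is still open (below 0.5 rad), and the chip lies still and flat in its nest, within 10 mm of where it started (value of joint clamp_lever above 1.45 rad and value of joint spare_lever below 0.5 rad and distance of chip from where it was at the start of the episode below 0.01 m and angle between chip's own z axis and vertical below 0.1 rad and linear speed of chip below 0.02 m/s); the robot touches nothing.
It fails at once if the empty clamp's lever is swung towards closed (value of joint spare_lever above 0.6 rad).
It fails at once if the chip is knocked out of its nest (distance of chip from where it was at the start of the episode above 0.02 m).
It also fails if it takes over 29 s, if anything falls off the work surface, if the arm or the gripper's body presses on something with over 40 N, if the wrist force passes 120 N, or if a joint passes its speed limit or range.

### The arm

A 7-joint arm with a two-finger parallel gripper is mounted at the origin on the work surface. World frame = base frame: x ahead of the robot, y to its left, z up, the work surface at z = 0. Lengths are in m, angles in rad, forces in N, time in s.
With the tool pointing down it reaches from about 0.425 to 0.925 m from the base axis. Payload 6.8 kg.
Tool frame: the origin (TCP) lies between the finger pads; the fingertips stand r.tip_reach ahead of it and the grasp point (between the pads) lies 11 mm behind it (r.tip_reach is the distance from the TCP to the fingertips, in m); z points along the fingers, y is the direction in which the jaws open and shut (so a half turn about z gives the same grasp; the last joint's range is limited). The gripper opens to 85 mm and grips with 20 to 120 N. Pads are 22 mm wide; open, the fingers measure 114 mm over their backs; the gripper's body (76 mm by 85 mm) begins 54 mm behind the grasp point. The pads swing forward as they close: fully open they stand 13 mm farther back than shut.
Start: joints at [-1.364, 0.477, 0.022, 1.555, -0.011, 1.109, -0.083], TCP at [0.209, 0.642, 0.239] pointing down, gripper open.
Joint ranges: [-2.96, 2.96], [-0.34, 2.1], [-1.41, 1.46], [0.24, 2.44], [-1.37, 4.51], [0.17, 1.92], [-2.96, 2.96]. Speed limits (rad/s): [2.39, 2.39, 3.14, 3.14, 3.14, 3.14, 3.14].

### API

Orientations are given as a rotation vector (axis times angle).
In Python, from bench import r, eyes, spotter gives the robot as it stands.
- The arm moves only by the tool carry_out, never from a script. Its argument "series" is text: rows parted by semicolons, each of 5 numbers parted by spaces: the shift along the tool's x, y, z in cm, then the turn about the tool's z in rad, then the opening, from 0 (shut) to 1 (fully open). In form: x y z yaw gripper; .... A call has 1 to 8 rows; each row shifts and turns the commanded pose from where the row before left it, along the tool's axes as they then stand; what a row does not reach is not made up. A row lasts 1/8 s, in which the tool goes at most 62.5 mm and 10.7 degrees, less where a joint would pass 70% of its speed; a pose out of reach is approached as far as the arm can. A call with a gripper value outside its range is refused whole. The fingers move at their own pace and stop on an object; "grip_force" is the grip in N (left out, the last holds). Time passes only in rows, so rows that do not move let the fingers close. It gives the time, the measured TCP pose, the force and the opening at its end, in the units of the state.
- r.get_obs(): the state, without advancing time (a new reading comes with each control period).
- eyes.grab_frame(name): name is "side" or "top" or "wrist"; returns a dict with "color" (384x512x3 uint8, blue, green, red), "intrinsics" (3x3 intrinsics, pixels), "R" (3x3) and "t" (3): a world point X has camera coordinates R X + t; the wrist camera has in their place "T_tool_cam" (4x4, takes a point from camera to tool coordinates, whose origin is the TCP and whose axes are the flange's). Camera axes: x right, y down, z forward; pixel columns grow to the right and rows downward; lengths in m; the calibration is good to about 2 mm. The wrist camera is an equidistant fisheye: a pixel r from the principal point sees the ray r / f radians off the axis. A picture is of the moment at which its call begins: read the wrist's pose just before it. There is no depth.
- r.hand_in(): hands the job in, once; it reports no verdict.
Trained networks look in a picture, given as the dict that the camera call returned (one of the last four; its "shot" number tells which), for a name from the list of things; names that differ only in an ending like _2 or _b are one class to them, and where a whole thing is asked for, a point or a joint stands for the part that bears it (a point fixed in the world has none). Each returns a list of dicts, best first, with "confidence" (0 to 1); they miss things now and then, are a little off and sometimes report something else, mostly with a low value. They report only what shows in the picture. A call takes as long as a camera call. They do not tell look-alikes from the thing itself.
- spotter.search_frame(picture, query): "uv" ([column, row] in pixels, amid what is visible of it).
- spotter.trace(picture, query): "pixels" (384x512 bool, what is visible of it) and "uv" ([column, row] in pixels, amid what is visible of it).
- spotter.mark_of(picture, query): "uv" ([column, row] in pixels: a listed point, or the origin of a listed thing).
The state is a dict: "clock": time; "joints": joint angles; "qvel": joint speeds; "tau": joint torques, N m; "tcp_pos": TCP position; "orientation": TCP orientation; "contact_force": force on the tool from outside, world axes, zero at the start; "moment": the same for the moment, N m; "grip_width": finger opening in m.
Only numpy, scipy, OpenCV 4.12 (cv2) and the standard library are available. Lean on these libraries where they do the work, as an engineer would, in place of code of your own. Each camera call takes 0.05 s, during which the arm holds its last target.

## Working session

There is one attempt and no reset: what is moved stays moved. The work goes in short steps, Python scripts to look and compute and a tool call to move; the robot and the scene stay as the last step left them, time stands still between calls to the robot, and variables do not carry over. Pictures are saved under pics/ and viewed, and the job is handed in when it is done.

Besides the shell and the picture viewer there is one more tool, called after "Emit:" in YAML: its name, and indented under it one key for each argument. carry_out: Moves the arm, as the interface text tells. Its arguments: {"type":"object","properties":{"series":{"type":"string"},"grip_force":{"type":"number"}},"required":["series"]}

```bash
mkdir -p pics; ls; python3 - <<'E'
from bench import r, eyes, spotter
import cv2,numpy as np
o=r.get_obs(); print({k:np.round(v,3) for k,v in o.items()}, r.tip_reach)
for n in ["side","top"]:
    p=eyes.grab_frame(n); cv2.imwrite(f"pics/{n}0.png",p["color"])
    np.savez(f"{n}.npz",K=p["intrinsics"],R=p["R"],t=p["t"])
    print(n,np.round(p["intrinsics"],1).tolist(),np.round(p["R"],3).tolist(),np.round(p["t"],3))
    for q in ["clamp","chip","clamp_lever"]:
        print(q,[(np.round(d["uv"],1),round(d["confidence"],2)) for d in spotter.search_frame(p,q)])
    for q in ["clamp","chip","clamp_grip"]:
        print("mark",q,[(np.round(d["uv"],1),round(d["confidence"],2)) for d in spotter.mark_of(p,q)])
print(r.get_obs()["clock"])
E
```

```text
pics
{'clock': np.float64(0.0), 'joints': array([-1.364,  0.478,  0.022,  1.556, -0.012,  1.109, -0.083]), 'qvel': array([-0.002, -0.002, -0.001,  0.001, -0.   ,  0.001,  0.001]), 'tau': array([-0.0000e+00, -5.9643e+01,  1.6080e+00, -2.8120e+01,  1.2000e-02,
        9.0000e-03, -0.0000e+00]), 'tcp_pos': array([0.209, 0.641, 0.238]), 'orientation': array([-4.920e-01, -3.103e+00,  3.000e-03]), 'contact_force': array([ 1.315, -1.461, -0.054]), 'moment': array([ 0.045, -0.043,  0.048]), 'grip_width': np.float64(0.086)} 0.008
side [[353.2, 0.0, 261.5], [0.0, 353.2, 191.1], [0.0, 0.0, 1.0]] [[0.887, -0.463, -0.001], [-0.301, -0.575, -0.76], [0.351, 0.674, -0.649]] [-0.433  0.298  0.752]
clamp [(array([244.8, 192.7]), 0.9), (array([189.9, 235.5]), 0.7), (array([324.9, 250.8]), 0.6), (array([165.2, 186.7]), 0.57)]
chip [(array([260.2, 192. ]), 0.64), (array([275. , 164.3]), 0.55)]
clamp_lever [(array([246.4, 163.4]), 0.73), (array([183.9, 211. ]), 0.68), (array([163.1, 162.3]), 0.62), (array([262. , 190.4]), 0.54)]
mark clamp [(array([193.7, 238.2]), 0.92), (array([172.9, 188.2]), 0.81), (ar
[... 327 characters left out ...]
1], [-0.997, -0.023, -0.075], [0.074, 0.023, -0.997]] [0.073 0.54  0.968]
clamp [(array([243.3, 278. ]), 0.76), (array([139. , 268.9]), 0.71), (array([206.9, 193.9]), 0.68)]
chip [(array([167.9, 122.1]), 0.81), (array([270.4, 203. ]), 0.62), (array([217.8, 166.8]), 0.53)]
clamp_lever [(array([127.5, 277.1]), 0.86), (array([199.1, 190.1]), 0.84), (array([242.1, 292.8]), 0.53)]
mark clamp [(array([204.8, 186.6]), 0.68), (array([243.4, 276.4]), 0.68), (array([139.1, 268.2]), 0.56)]
mark chip [(array([167.8, 121.8]), 0.95), (array([269.9, 202.8]), 0.6), (array([209.5, 167.9]), 0.59)]
mark clamp_grip [(array([194.2, 181. ]), 0.63), (array([117.1, 281.1]), 0.53), (array([242.6, 290.4]), 0.47)]
0.7
```

```bash
python3 - <<'E'
import cv2
for n in ["side","top"]:
    a=cv2.imread(f"pics/{n}0.png"); cv2.imwrite(f"pics/{n}0z.png",cv2.resize(a[100:300,90:350] if n=="side" else a[90:330,80:400],None,fx=3 if n=="side" else 2.5,fy=3 if n=="side" else 2.5,interpolation=cv2.INTER_CUBIC))
E
```

```text
(no output)
```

View pics/side0z.png

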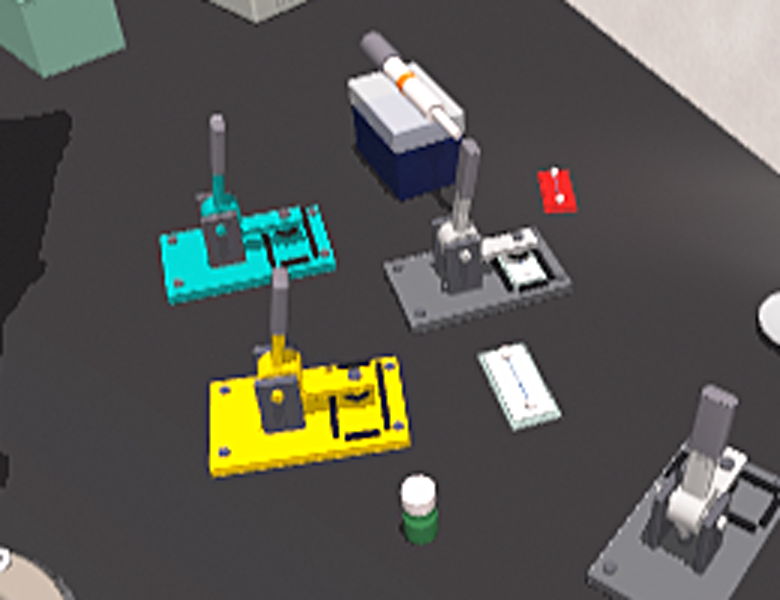

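View pics/top0z.png

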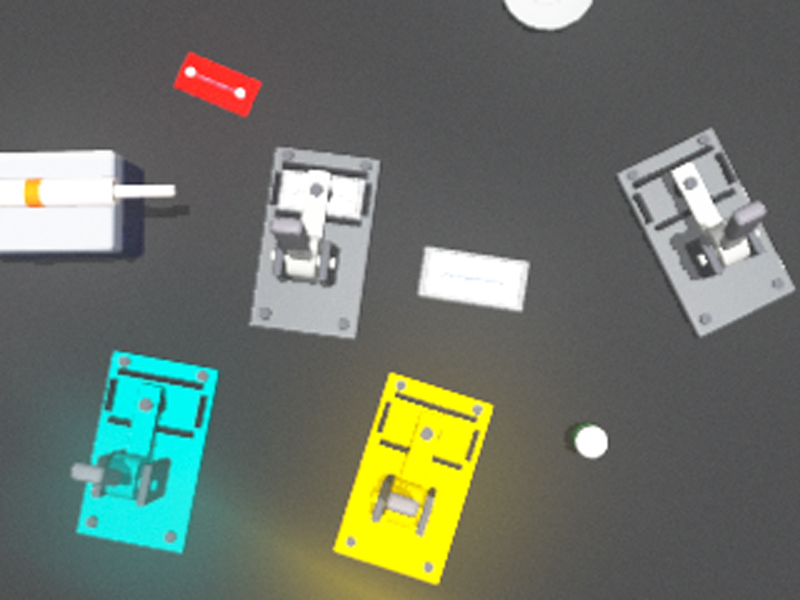

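```bash
python3 - <<'E'
import cv2
for n in ["side0","top0"]:
    a=cv2.imread(f"pics/{n}.png"); print(a.shape)
E
```

```text
(384, 512, 3)
(384, 512, 3)
```

View pics/top0.png

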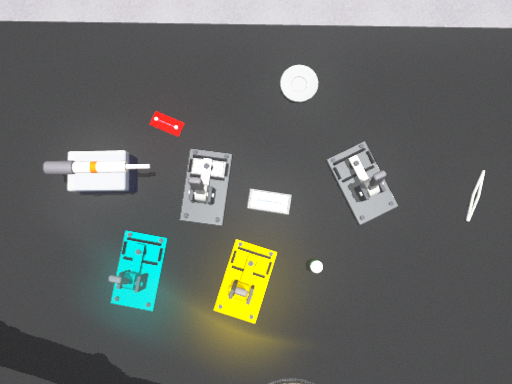

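The side view shows five clamp-shaped or chip-like groups. The grey clamp with a chip is at side (246,195) and top (206,188), and the empty grey clamp is at top (362,183). The look-alikes are a turquoise clamp at top (139,270) and a yellow one at top (246,280). Chip candidates are the red plate at top (167,122), the larger loose plate at (270,203) and the chip in the nest at (208,168). The target is the grey clamp at top (206,188) with the chip in its nest.

```bash
cat > h.py <<'E'
import numpy as np, cv2
def cam(n):
    d=np.load(f"{n}.npz"); return d["K"],d["R"],d["t"]
def proj(n,X):
    K,R,t=cam(n); c=(R@np.atleast_2d(X).T).T+t; u=(K@c.T).T; return u[:,:2]/u[:,2:]
def onz(n,uv,z):
    K,R,t=cam(n); d=R.T@np.linalg.inv(K)@np.array([*uv,1.]); C=-R.T@t; return C+d*(z-C[2])/d[2]
def clampT(p):
    x,y,a=p; c,s=np.cos(a),np.sin(a)
    return lambda P: np.c_[np.atleast_2d(P)@np.array([[c,s,0],[-s,c,0],[0,0,1]])+[x,y,0]]
E
python3 - <<'E'
from h import *
from bench import r, eyes, spotter
top=cv2.imread("pics/top0.png")
zc=[(275,148),(380,160),(355,337),(250,325)]
W=[onz("top",(u/2.5+80-.3,v/2.5+90-.3),.014) for u,v in zc]
W=np.array(W); print(W.round(4))
print("sides",[np.linalg.norm(W[i]-W[(i+1)%4]).round(4) for i in range(4)])
ax=(W[0]+W[1]-W[2]-W[3]); yaw=np.arctan2(ax[1],ax[0]); c=W.mean(0); print(c,yaw)
sp=np.array([(712,128),(615,175),(700,336),(794,290)])/2.5+[79.7,89.7]
S=np.array([onz("top",u,.014) for u in sp]); print("spare",S.mean(0).round(3),S.round(3).tolist())
# refine with outline mask, joint pose, both views
f=clampT((c[0],c[1],yaw))
pts=f([[-.085,-.05,.014],[-.085,.05,.014],[.085,.05,.014],[.085,-.05,.014]])
L=.11; 
a=np.deg2rad(100); g=lambda q,l:[-.02-l*np.cos(a-q),0,.062+l*np.sin(a-q)]
for n in ["top","side"]:
    im=cv2.imread(f"pics/{n}0.png"); k=4; 
    big=cv2.resize(im,None,fx=k,fy=k,interpolation=cv2.INTER_CUBIC)
    D=lambda P:tuple(np.int32((proj(n,P)[0]+.5)*k-.5))
    cv2.polylines(big,[np.array([D(p) for p in pts])],True,(0,255,0),1)
    for l,col in [(0,(0,0,255)),(.055,(255,0,255)),(.11,(255,255,0))]:
        cv2.circle(big,D(f(g(0,l))[0]),4,col,1)
    q=D(c); x0,y0=max(q[0]-250,0),max(q[1]-260,0)
    cv2.imwrite(f"pics/{n}_fit.png",big[y0:y0+480,x0:x0+500])
    p={"top":None}
np.save("pose.npy",[c[0],c[1],yaw])
E
```

```text
[[0.643  0.2512 0.014 ]
 [0.6337 0.1523 0.014 ]
 [0.4681 0.1706 0.014 ]
 [0.4768 0.2684 0.014 ]]
sides [np.float64(0.0994), np.float64(0.1666), np.float64(0.0982), np.float64(0.1671)]
[0.55543403 0.21064931 0.014     ] -0.10657903539445368
spare [ 0.573 -0.151  0.014] [[0.67, -0.156, 0.014], [0.624, -0.067, 0.014], [0.477, -0.147, 0.014], [0.521, -0.232, 0.014]]
```

```bash
python3 - <<'E'
import cv2,numpy as np
a=cv2.imread("pics/top_fit.png");b=cv2.imread("pics/side_fit.png")
cv2.imwrite("pics/fit2.png",cv2.resize(np.hstack([a[:480],b[:480]]),None,fx=.8,fy=.8))
E
```

```text
(no output)
```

View pics/fit2.png

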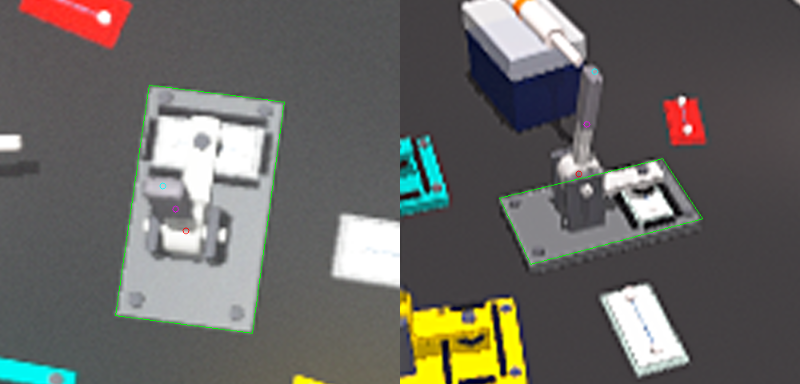

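The projected base outline matches in both views, and so do the pivot, grip start and tip marks. The measured sides are 99 x 167 mm against the stated 100 x 170. Now I turn to align with the clamp, rise and shut the fingers.

Emit:
carry_out:
  series: "0 0 -2 -0.1 0; 0 0 -2 -0.107 0; 0 0 0 0 0; 0 0 0 0 0"
  grip_force: 40

```text
clock: 1.2
tcp_pos: [0.2089, 0.6415, 0.2784]
orientation: [-0.173, -3.137, 0.002]
contact_force: [-0.2, -0.7, -0.2]
grip_width: 0.0122
```

```bash
cat >> h.py <<'E'
from scipy.spatial.transform import Rotation as Ro
def status(r):
    o=r.get_obs(); M=Ro.from_rotvec(o["orientation"]).as_matrix(); p=np.load("pose.npy")
    c,s=np.cos(p[2]),np.sin(p[2]); d=o["tcp_pos"][:2]-p[:2]
    print("t",round(float(o["clock"]),2),"clampxy tcp",np.round([c*d[0]+s*d[1],-s*d[0]+c*d[1]],4),"z",o["tcp_pos"][2].round(4),"tip",r.tip_reach,"F",o["contact_force"].round(1),"w",round(float(o["grip_width"]),4))
    cw=np.array([[c,s,0],[-s,c,0],[0,0,1]])
    print("tool x,y in clamp",(cw@M).round(3).tolist())
    return o,M,p
def shift(r,target):
    o,M,p=status(r); c,s=np.cos(p[2]),np.sin(p[2]); x,y,z=target
    W=np.array([p[0]+c*x-s*y,p[1]+s*x+c*y,z]); print("shift cm",(M.T@(W-o["tcp_pos"])*100).round(2))
E
python3 - <<'E'
from h import *
from bench import r
shift(r,(.05,0,.28)); shift(r,(.05,0,.15))
E
```

```text
t 1.2 clampxy tcp [-0.3904  0.3915] z 0.2784 tip 0.008 F [-0.2 -0.7 -0.2] w 0.0122
tool x,y in clamp [[-1.0, 0.003, -0.0], [0.003, 1.0, -0.001], [0.0, -0.001, -1.0]]
shift cm [-44.17 -39.    -0.13]
t 1.2 clampxy tcp [-0.3904  0.3915] z 0.2784 tip 0.008 F [-0.2 -0.7 -0.2] w 0.0122
tool x,y in clamp [[-1.0, 0.003, -0.0], [0.003, 1.0, -0.001], [0.0, -0.001, -1.0]]
shift cm [-44.17 -38.99  12.87]
```

Emit:
carry_out:
  series: "-3.5 -3 0 0 0; -3.5 -3 0 0 0; -3.5 -3 0 0 0; -3.5 -3 0 0 0; -3.5 -3 0 0 0; -3.5 -3 0 0 0; -3.5 -3 0 0 0; -3.5 -3 0 0 0"

```text
clock: 2.2
tcp_pos: [0.462, 0.3715, 0.2782]
orientation: [-0.172, -3.136, 0.002]
contact_force: [0.1, 0.1, 0.7]
grip_width: 0.0002
```

```bash
python3 - <<'E'
from h import *
from bench import r
shift(r,(.05,0,.28))
E
```

```text
t 2.2 clampxy tcp [-0.11  0.15] z 0.2782 tip 0.008 F [0.1 0.1 0.7] w 0.0002
tool x,y in clamp [[-1.0, 0.003, -0.001], [0.003, 1.0, -0.001], [0.001, -0.001, -1.0]]
shift cm [-16.04 -14.96  -0.18]
```

Emit:
carry_out:
  series: "-4 -4 0 0 0; -4 -4 0 0 0; -4 -3.5 0 0 0; -4 -3.5 0 0 0; 0 0 0 0 0"

```text
clock: 2.82
tcp_pos: [0.6068, 0.2009, 0.278]
orientation: [0.185, 3.136, -0.006]
contact_force: [-1.3, 0.1, -0.1]
grip_width: 0.0
```

```bash
python3 - <<'E'
from h import *
from bench import r,eyes
shift(r,(.05,0,.148))
ims=[]
for n in ["side","top","wrist"]:
    p=eyes.grab_frame(n); cv2.imwrite(f"pics/{n}1.png",p["color"]); ims.append(p["color"])
s=cv2.resize(ims[0][100:240,190:330],(400,400)); t=cv2.resize(ims[1][110:250,140:280],(400,400))
cv2.imwrite("pics/a1.png",np.hstack([s,t]))
E
```

```text
t 2.83 clampxy tcp [ 0.0521 -0.0043] z 0.278 tip 0.008 F [-1.3  0.1 -0.1] w 0.0
tool x,y in clamp [[-1.0, 0.011, 0.0], [0.011, 1.0, -0.004], [-0.0, -0.004, -1.0]]
shift cm [ 0.22  0.47 13.  ]
```

View pics/a1.png

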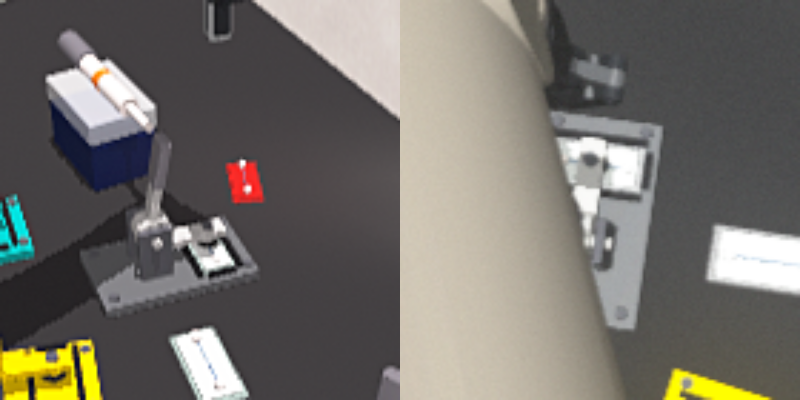

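View pics/wrist1.png

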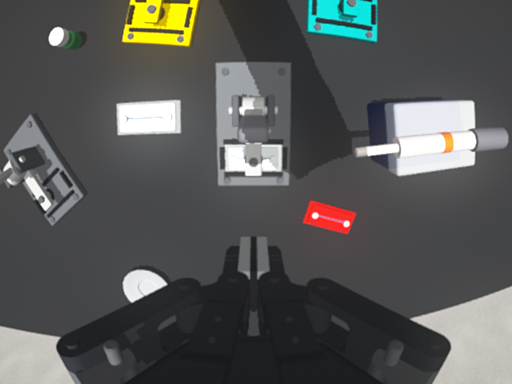

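The wrist view shows the chip under the bar of the grey clamp at (253,158). The nest of the clamp at far left, (40,180), is empty, so the choice is confirmed. The fingers sit on the clamp's centre line, beyond the lever on the chip side. Next I check the fingertip projection and go down.

```bash
python3 - <<'E'
from h import *
print(proj("side",[.6068,.2009,.27]), proj("top",[.6068,.2009,.27]))
E
```

```text
[[265.84432338 112.45636344]] [[190.95940792 143.45814641]]
```

Emit:
carry_out:
  series: "0 0.5 4.5 0 0; 0 0 4.5 0 0; 0 0 3 0 0; 0 0 1 0 0; 0 0 0 0 0"

```text
clock: 3.6
tcp_pos: [0.6045, 0.2128, 0.1493]
orientation: [-0.167, -3.136, -0.0]
contact_force: [0.4, 0.3, 0.1]
grip_width: 0.0003
```

```bash
python3 - <<'E'
from h import *
from bench import r,eyes
status(r)
ims=[]
for n in ["side","wrist"]:
    p=eyes.grab_frame(n); cv2.imwrite(f"pics/{n}2.png",p["color"]); ims.append(p["color"])
s=cv2.resize(ims[0][100:240,190:330],(400,400)); t=cv2.resize(ims[1][0:300,106:406],(400,400))
cv2.imwrite("pics/a2.png",np.hstack([s,t]))
E
```

```text
t 3.6 clampxy tcp [0.0485 0.0073] z 0.1493 tip 0.008 F [0.4 0.3 0.1] w 0.0003
tool x,y in clamp [[-1.0, -0.0, -0.001], [-0.0, 1.0, 0.0], [0.001, 0.0, -1.0]]
```

View pics/a2.png

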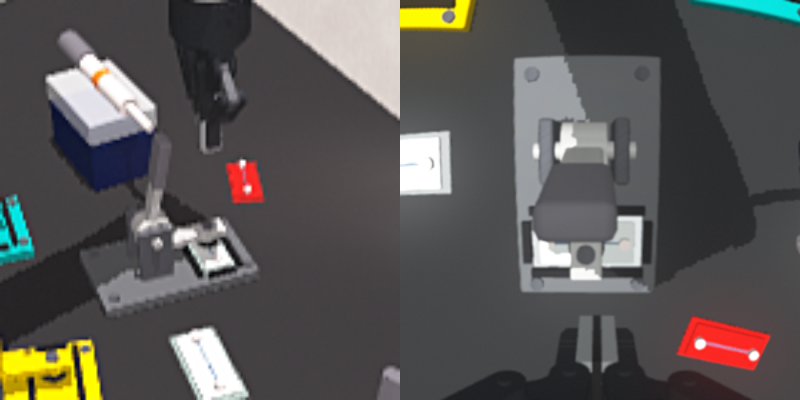

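The fingertips show at side pixel (263,152), about where predicted, and 7 mm to the +y side of the lever's centre line. I correct that and come to contact.

Emit:
carry_out:
  series: "1 -0.7 0 0 0; 1.2 0 0 0 0; 1 0 0 0 0; 0.6 0 0 0 0; 1 0 0 0 0; 0 0 0 0 0"

```text
clock: 4.45
tcp_pos: [0.5562, 0.2103, 0.1496]
orientation: [0.168, 3.137, 0.001]
contact_force: [1.3, 0.1, 0.2]
grip_width: -0.0001
```

```bash
python3 - <<'E'
from h import *
from bench import r,eyes
status(r)
ims=[]
for n in ["side","wrist"]:
    p=eyes.grab_frame(n); cv2.imwrite(f"pics/{n}3.png",p["color"]); ims.append(p["color"])
s=cv2.resize(ims[0][100:240,190:330],(400,400)); t=cv2.resize(ims[1][0:300,106:406],(400,400))
cv2.imwrite("pics/a3.png",np.hstack([s,t]))
E
```

```text
t 4.45 clampxy tcp [ 0.0008 -0.0003] z 0.1496 tip 0.008 F [1.3 0.1 0.2] w -0.0001
tool x,y in clamp [[-1.0, 0.001, 0.0], [0.001, 1.0, 0.0], [-0.0, 0.0, -1.0]]
```

View pics/a3.png

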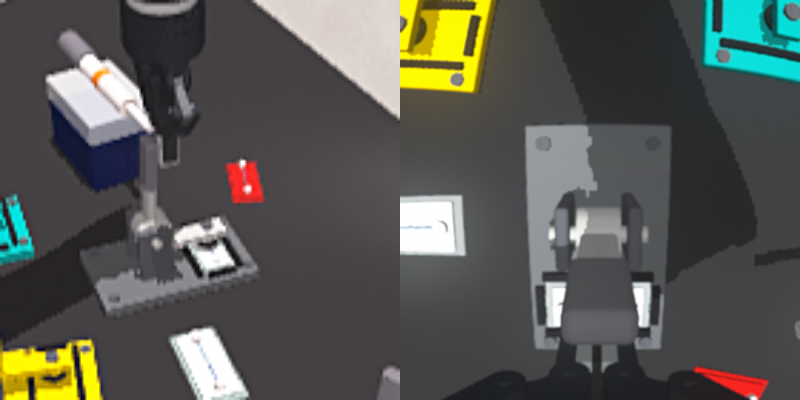

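The lever now stands upright with the fingers against its +x face, so contact is good and centred. Next I follow the arc over the high point.

Emit:
carry_out:
  series: "1.2 0 0 0 0; 1.2 0 0.2 0 0; 1.2 0 0.3 0 0; 1 0 0.5 0 0; 0.9 0 0.6 0 0; 0.9 0 0.8 0 0; 0.6 0 0.7 0 0; 0 0 0 0 0"

```text
clock: 5.55
tcp_pos: [0.4853, 0.2171, 0.1171]
orientation: [-0.168, -3.134, 0.002]
contact_force: [0.9, 0.5, -0.4]
grip_width: -0.0002
```

```bash
python3 - <<'E'
from h import *
from bench import r,eyes
status(r)
ims=[]
for n in ["side","wrist"]:
    p=eyes.grab_frame(n); cv2.imwrite(f"pics/{n}4.png",p["color"]); ims.append(p["color"])
s=cv2.resize(ims[0][100:240,190:330],(400,400)); t=cv2.resize(ims[1][0:300,106:406],(400,400))
cv2.imwrite("pics/a4.png",np.hstack([s,t]))
E
```

```text
t 5.55 clampxy tcp [-0.0705 -0.001 ] z 0.1171 tip 0.008 F [ 0.9  0.5 -0.4] w -0.0002
tool x,y in clamp [[-1.0, 0.001, -0.003], [0.001, 1.0, -0.002], [0.003, -0.002, -1.0]]
```

View pics/a4.png

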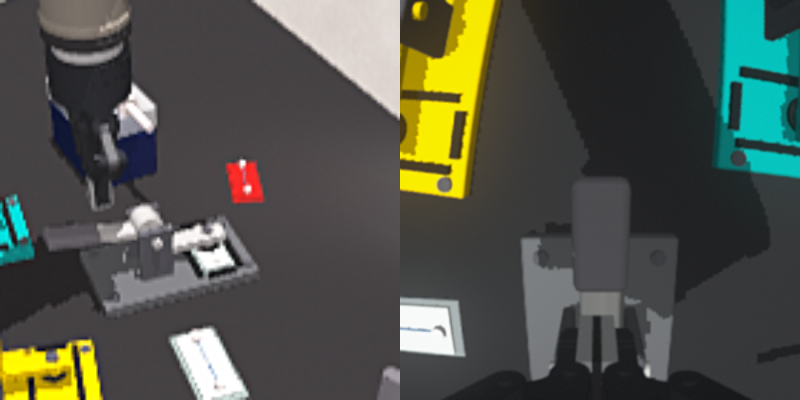

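The lever has snapped over and lies near level toward -x, clear of the fingers. I back off upward and measure the angle.

Emit:
carry_out:
  series: "0 0 -3 0 0; 0 0 -4 0 0; 0 0 -4 0 0; 0 4 -4 0 0; 0 5 0 0 0; 0 5 0 0 0; 0 0 0 0 0"

```text
clock: 6.52
tcp_pos: [0.5009, 0.3615, 0.268]
orientation: [-0.16, -3.137, -0.003]
contact_force: [0.6, -1.1, -0.1]
grip_width: -0.0001
```

```bash
python3 - <<'E'
from h import *
from bench import r,eyes,spotter
status(r)
f=clampT(np.load("pose.npy")); 
def g(q,l):
    a=np.deg2rad(100)-q; return f([[-.02-l*np.cos(a),0,.062+l*np.sin(a)]])[0]
out=[]
for n,(y0,x0) in {"side":(110,180),"top":(130,140)}.items():
    p=eyes.grab_frame(n); cv2.imwrite(f"pics/{n}5.png",p["color"])
    for q in ["clamp_grip","chip"]:
        print(n,q,[(np.round(d["uv"],1),round(d["confidence"],2)) for d in spotter.mark_of(p,q)])
    print("pred grip q=1.57,1.45,1.3",[proj(n,g(q,.082))[0].round(1) for q in (1.57,1.45,1.3)],"chip",proj(n,f([[.045,0,.014]])[0])[0].round(1))
    k=4; c=cv2.resize(p["color"][y0:y0+120,x0:x0+120],None,fx=k,fy=k,interpolation=cv2.INTER_CUBIC)
    for l in (0,.055,.11):
        u=((proj(n,g(1.57,l))[0]-[x0,y0]+.5)*k-.5).astype(int); cv2.circle(c,tuple(int(i) for i in u),4,(0,0,255),1)
    out.append(cv2.resize(c,(400,400)))
cv2.imwrite("pics/a5.png",np.hstack(out))
E
```

```text
t 6.53 clampxy tcp [-0.0703  0.1442] z 0.268 tip 0.008 F [ 0.6 -1.1 -0.1] w -0.0001
tool x,y in clamp [[-1.0, -0.005, -0.001], [-0.005, 1.0, 0.002], [0.001, 0.002, -1.0]]
side clamp_grip [(array([183.6, 198.2]), 0.81), (array([163.9, 151.5]), 0.56), (array([215.5, 183.4]), 0.52), (array([260.3, 188.5]), 0.38)]
side chip [(array([262.8, 227.6]), 0.79), (array([276.5, 163.7]), 0.69)]
pred grip q=1.57,1.45,1.3 [array([215.4, 182.4]), array([215.8, 179.6]), array([217. , 176.1])] chip [262.6 187.1]
top clamp_grip [(array([192.7, 226.8]), 0.87), (array([240.8, 291.4]), 0.79), (array([115.5, 281.9]), 0.69)]
top chip [(array([269. , 200.4]), 0.9), (array([169.7, 121.9]), 0.68), (array([210.7, 164.9]), 0.55)]
pred grip q=1.57,1.45,1.3 [array([195. , 229.7]), array([194.4, 228.7]), array([193.8, 226.6])] chip [208.4 167.5]
```

View pics/a5.png

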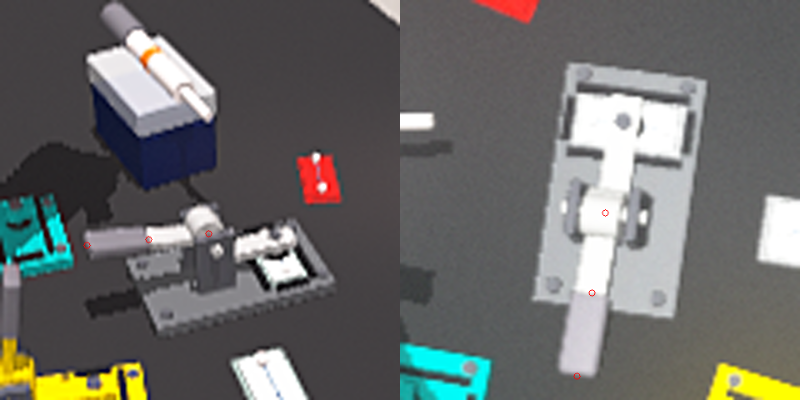

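View pics/top5.png

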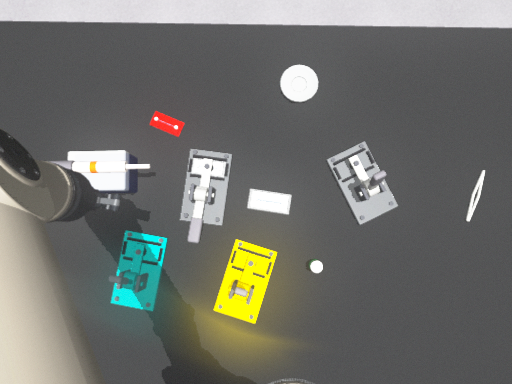

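```bash
python3 - <<'E'
from bench import r
o=r.get_obs(); print(o["clock"],o["contact_force"],abs(o["qvel"]).max())
print(r.hand_in())
E
```

```text
6.825 [ 0.51822952 -0.33769567  0.62386336] 0.005075171816375494
the job is handed in; nothing more can be done
None
```

I closed the loaded grey clamp's lever and handed the job in at about 6.8 s. With the fingers shut, I pushed the lever from the chip side over its high point, and it snapped shut. I then backed the arm off upward and to the side.

Last checks:
- **Lever:** in the side view the grip is at (215.5, 183.4), against (215.4, 182.4) predicted for fully closed. The network's top-view mark was about 4 px off the prediction, nearer a less closed angle. The overlay on the picture does match closed in both views, so I put that down to network error.
- **Chip:** it still lies in the nest at top (211, 165), against (208, 167.5) expected. The network did not report it in the last side view, but it is visible there.
- **Empty clamp:** its lever looks unchanged and open.
- **Robot:** it stood still, with under 1 N at the wrist and clear of everything.

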